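# Bring the tripped bench supply back on

### The job

The bench supply has tripped: with closed fingertips push the popped-up round breaker plunger fully home, then press the raised end of the rocker switch fully down, and then press the square start key on the pendant right down, hold it a moment and let it spring back. Keep to that order, do not press the round mushroom stop button, and do not lift or shift the pendant or disturb the other things on the bench.

Things in the scene. Friction and masses are not known exactly. Their poses are not given: they have to be found in the camera images.
- breaker_box: Grey circuit-breaker box, screwed to the bench, 80 (x) x 100 (y) x 55 mm high. Origin: centre of its underside; z up. On its top sit two 18 mm round black plungers in 2 mm high steel collars: the popped one at y = +25 mm (x = 0), and one at y = -25 mm that is already home (fixed, nothing to do).
- breaker_top (a point): Centre of the top face of the popped plunger; moves with it. Right out it is 73 mm above the bench; fully home it is 61 mm above it (4 mm proud of the collar, like its neighbour).
- breaker (a joint): Travel of the popped plunger, m: 0 right out, 0.012 fully home against its stop. It starts at 0 to 0.003, slides straight down with about 3.5 N of friction and stays where it is left.
- rocker_box: Grey switch box, screwed to the bench, 110 (x) x 90 (y) x 44 mm high. Origin: centre of its underside; z up. A black rocker is pivoted across its top, the pivot line running along y at x = 0, 52 mm above the bench. The half of the rocker on the box's +x side is the raised one at the start.
- rocker_raised (a point): Point in the middle of the top face of the raised half of the rocker, 20 mm from the pivot line; moves with the rocker. Each half is 34 mm long (from the pivot outwards) and 40 mm wide. At the start this half slopes up outwards by 0.4 rad (this point 60 mm above the bench, outer end 65 mm); pressed fully down it is level, 52 mm above the bench, and the other half has come up.
- rocker (a joint): Rocker angle, rad: 0 as at the start, 0.4 when the raised half is fully down against its stop. Stiff pivot (0.05 N m, about 2.5 N at mid-half), no spring: it stays where it is left.
- pendant: Grey start/stop pendant, loose on the bench, 0.55 to 0.9 kg, 170 (x) x 80 (y) x 46 mm high. Origin: centre of its underside; z up. Square start key at x = -42 mm, round stop mushroom at x = +42 mm.
- start_top (a point): Centre of the top of the square black start key, 34 x 34 mm; moves with it. 63 mm above the bench when up, 55 mm when fully down.
- start (a joint): Travel of the start key, m: 0 up, 0.008 fully down. Springs back; 1.4 N to start moving, 5 N fully down.
- stop_top (a point): Centre of the top of the round black mushroom stop button, 42 mm across, 70 mm above the bench. Not to be pressed.
- stop (a joint): Travel of the stop button, m: 0 up, 0.008 fully down; same spring as the start key.
- socket: Bystander, loose, to be left alone: a steel ratchet socket standing upright, 32 mm across, 40 mm tall. Origin on its underside.
- oil: Bystander, loose, to be left alone: a small oil bottle standing upright, 34 mm across, 75 mm tall. Origin on its underside.
- driver: Bystander, loose, to be left alone: a screwdriver lying down. Origin on its underside.
- pliers: Bystander, loose, to be left alone: pliers with red grips lying flat, about 150 mm long, 16 mm high. Origin on its underside.
- bracket: Bystander, loose, to be left alone: an aluminium channel bracket, 56 x 130 mm, 22 mm high. Origin on its underside.
- battery: Bystander, loose, to be left alone: a cordless-tool battery pack, 75 x 115 mm, 63 mm high. Origin on its underside.
- spanner: Bystander, loose, to be left alone: a spanner lying flat. Origin on its underside.
There are look-alikes about, which are no part of the job. Leave any purple or yellow look-alike of the breaker_box alone.

How it is judged:
By the outcome, as a careful person would: the job done as asked, in the order asked, and still so for the second after the job is handed in, with the robot touching nothing.
It also fails if it takes over 48 s, if anything falls off the work surface, if the arm or the gripper's body presses on something with over 40 N, if the wrist force passes 120 N, or if a joint passes its speed limit or range.

### The arm

A 7-joint arm with a two-finger parallel gripper is mounted at the origin on the work surface. World frame = base frame: x ahead of the robot, y to its left, z up, the work surface at z = 0. Lengths are in m, angles in rad, forces in N, time in s.
With the tool pointing down it reaches from about 0.425 to 0.875 m from the base axis. Payload 8.4 kg.
Tool frame: the origin (TCP) lies midway between the tips of the shut fingers; the grasp point (between the pads) lies 19 mm behind it; z points along the fingers, y is the direction in which the jaws open and shut (so a half turn about z gives the same grasp; the last joint's range is limited). The gripper opens to 87 mm and grips with 3 to 60 N. Pads are 19 mm wide; open, the fingers measure 117 mm over their backs; the gripper's body (75 mm by 190 mm) begins 51 mm behind the grasp point.
Start: joints at [1.049, 0.333, 0.04, 1.465, -0.013, 1.343, -0.059], TCP at [0.267, -0.593, 0.223] pointing down, gripper open.
Joint ranges: [-2.58, 2.58], [-0.38, 2.09], [-1.3, 1.39], [0.25, 2.4], [-1.5, 4.64], [0.08, 2.09], [-2.65, 2.65]. Speed limits (rad/s): [2.22, 2.22, 2.79, 2.79, 3.14, 3.14, 3.14].

### API

Orientations are given as a unit quaternion [w, x, y, z].
In Python, from bench import readout, optics, workorder gives the robot as it stands.
- The arm moves only by the tool apply_moves, never from a script. Its argument "targets" is a list that holds one entry, the list of rows, each a list of 6 numbers: the shift along the world's x, y, z in m, then the turn, a rotation vector about the world's x, y, z in degrees. In form: [[[tx, ty, tz, ax, ay, az], ...]]. A call has 1 to 12 rows; each row shifts and turns the commanded pose from where the row before left it; what a row does not reach is not made up. A row lasts 1/8 s, in which the tool goes at most 62.5 mm and 10.7 degrees, less where a joint would pass 70% of its speed; a pose out of reach is approached as far as the arm can. A call is refused whole if a number of a shift passes 0.0625 or a number of a turn 10.7, either way. A call with a gripper value outside its range is refused whole. "gripper" is the gripper's target within -1 to 1 (shut at 1, half-way at 0, fully open at -1), set as the call begins (left out, the last holds). The fingers move at their own pace and stop on an object; "newtons" is the grip in N (left out, the last holds). Time passes only in rows, so rows that do not move let the fingers close. It gives the time, the measured TCP pose, the force and the opening at its end, in the units of the state.
- readout.observe(): the state, without advancing time (a new reading comes with each control period).
- optics.read_camera(name): name is "scene" or "top"; returns a dict with "pixels" (480x640x3 uint8, red, green, blue), "z_map" (480x640 float32, m along the optical axis (not along the pixel's ray), 0 where there is no reading), "camera_matrix" (3x3 intrinsics, pixels), "camera_from_world" (4x4, takes a point from world to camera coordinates). Camera axes: x right, y up, looking along -z (the intrinsics and any distortion apply to the point x, -y, -z); pixel columns grow to the right and rows downward; lengths in m; the calibration is good to about 2 mm. A picture is of the moment at which its call begins.
- workorder.hand_in(): hands the job in, once; it reports no verdict.
The state is a dict: "t": time; "joint_pos": joint angles; "joint_velocities": joint speeds; "effort": joint torques, N m; "position": TCP position; "orientation": TCP orientation; "wrist_force": force on the tool from outside, world axes, zero at the start; "moment": the same for the moment, N m; "width": finger opening in m.
Only numpy, scipy, OpenCV 4.12 (cv2) and the standard library are available. Lean on these libraries where they do the work, as an engineer would, in place of code of your own. Each camera call takes 0.05 s, during which the arm holds its last target.

## Working session

There is one attempt and no reset: what is moved stays moved. The work goes in short steps, Python scripts to look and compute and a tool call to move; the robot and the scene stay as the last step left them, time stands still between calls to the robot, and variables do not carry over. Pictures are saved under pics/ and viewed, and the job is handed in when it is done.

Besides the shell and the picture viewer there is one more tool, called after "Emit:" in YAML: its name, and indented under it one key for each argument. apply_moves: Moves the arm, as the interface text tells. Its arguments: {"type":"object","properties":{"targets":{"type":"array"},"gripper":{"type":"number"},"newtons":{"type":"number"}},"required":["targets"]}

```bash
mkdir -p pics; ls; cat > h.py <<'E'
import numpy as np, cv2
from bench import readout, optics, workorder
def grab(n):
    d=optics.read_camera(n); np.savez('last_%s.npz'%n,**{k:np.asarray(v) for k,v in d.items()}); 
    return d
def load(n): return np.load('last_%s.npz'%n)
def world(d,u,v,z=None):
    K=d['camera_matrix'];T=d['camera_from_world']
    zz=d['z_map'][int(round(v)),int(round(u))]
    r=np.array([(u-K[0,2])/K[0,0],-(v-K[1,2])/K[1,1],-1.])
    Ti=np.linalg.inv(T)
    if z is None: p=r*zz; return (Ti@np.r_[p,1])[:3]
    o=Ti[:3,3]; dr=Ti[:3,:3]@r; return o+dr*(z-o[2])/dr[2]
def crop(d,name,x0,y0,x1,y1,s):
    im=d['pixels'][y0:y1,x0:x1,::-1]; cv2.imwrite('pics/'+name,cv2.resize(im,None,fx=s,fy=s,interpolation=cv2.INTER_CUBIC))
E
python3 - <<'E'
from h import *
for n in('scene','top'):
    d=grab(n); crop(d,n+'0.png',0,0,640,480,1.25); print(d.keys(), d['camera_matrix'])
    print(np.linalg.inv(d['camera_from_world']))
print(readout.observe())
E
```

```text
pics
dict_keys(['pixels', 'z_map', 'camera_matrix', 'camera_from_world']) [[612.94800906   0.         322.77409462]
 [  0.         612.94800906 237.36187173]
 [  0.           0.           1.        ]]
[[ 0.54764819 -0.5547874   0.62633249  1.42084052]
 [ 0.83669853  0.35942728 -0.41321617 -0.55156063]
 [ 0.00412614  0.75034856  0.66102951  1.00557179]
 [ 0.          0.          0.          1.        ]]
dict_keys(['pixels', 'z_map', 'camera_matrix', 'camera_from_world']) [[461.68939328   0.         322.81610231]
 [  0.         461.68939328 236.06562707]
 [  0.           0.           1.        ]]
[[-0.01406169  0.98862778 -0.14972432  0.37264339]
 [-0.99986997 -0.01272053  0.00991146  0.03409338]
 [ 0.00789417  0.14984423  0.9886781   1.04409365]
 [ 0.          0.          0.          1.        ]]
{'t': 0.1, 'joint_pos': array([ 1.04879234,  0.33387726,  0.03989344,  1.46617249, -0.01339078,
        1.34328904, -0.05846586]), 'joint_velocities': array([ 6.33175173e-04, -2.44724760e-03,  3.74628794e-04, -2.51003219e-03,
        6.65258418e-04,  6.13392337e-04, -2.56968891e-05]), 'effort': array([ 3.06211594e-03, -6.57809615e+01,  1.33938655e+00, -4.04711902e+01,
       -5.96827408e-02,  4.08637966e-02,  3.72557963e-05]), 'position': array([ 0.26649857, -0.59239885,  0.22172963]), 'orientation': array([-7.09265998e-04,  9.77737246e-01,  2.09831672e-01, -2.11299873e-04]), 'wrist_force': array([-0.04330136, -0.36443402, -0.99076452]), 'moment': array([ 0.00040792, -0.04921399,  0.01444415]), 'width': 0.08646734453928645}
```

View pics/scene0.png

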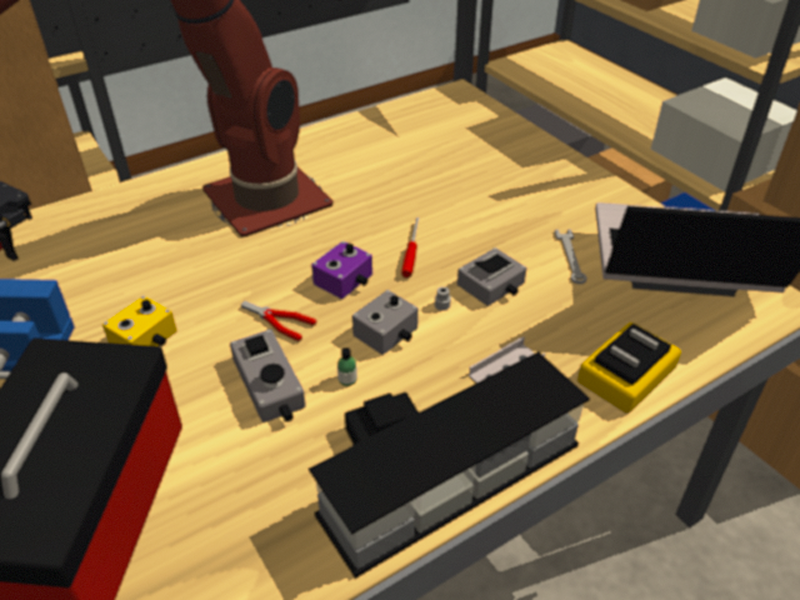

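View pics/top0.png

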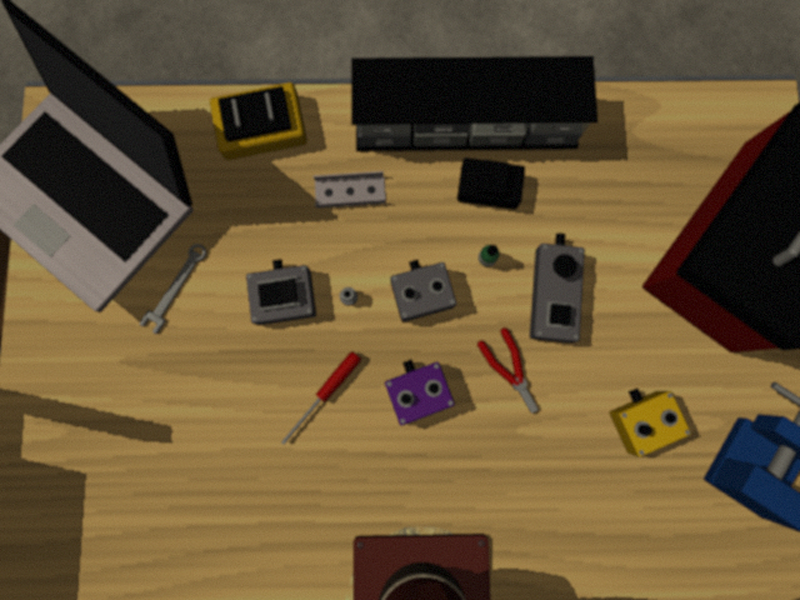

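The scene shows three breaker-type boxes in the 800-px top view: purple (420,393), yellow (652,421) and grey (423,291). The grey one fits, since the purple and yellow ones are named as look-alikes. The rocker box is at (280,293) and the pendant at (558,293), with the mushroom at (567,266) and the square key at (562,315). I'll confirm in enlarged crops.

```bash
python3 - <<'E'
from h import *
d=load('top'); crop(d,'top_mid.png',190,185,480,285,2.75)
crop(d,'top_br.png',305,200,375,265,10); crop(d,'top_rk.png',190,200,260,265,10); crop(d,'top_pd.png',415,180,480,280,6)
d=load('scene'); crop(d,'sc_br.png',270,220,350,290,9); crop(d,'sc_rk.png',355,190,430,250,9)
E
```

```text
(no output)
```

View pics/top_br.png

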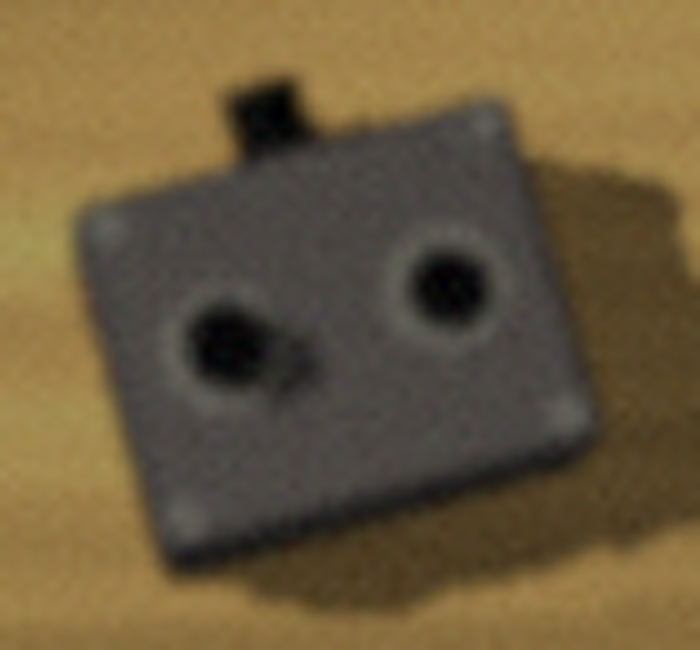

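View pics/top_rk.png

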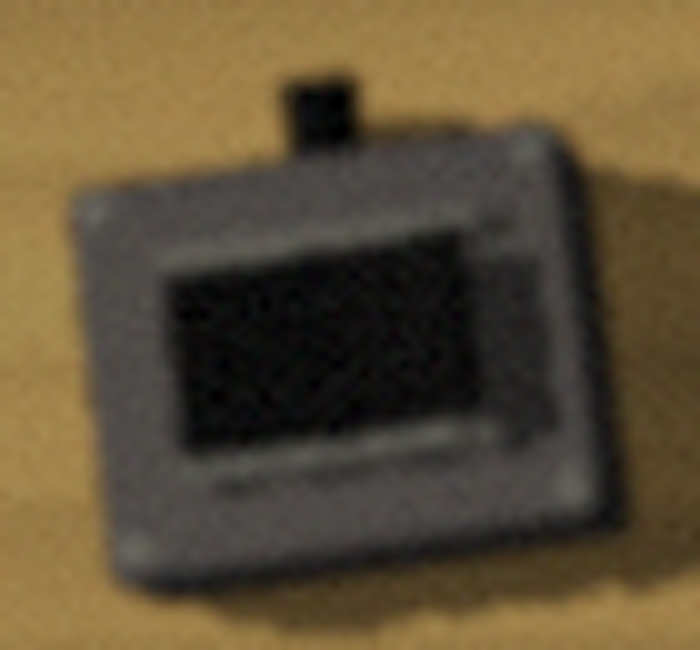

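View pics/top_pd.png

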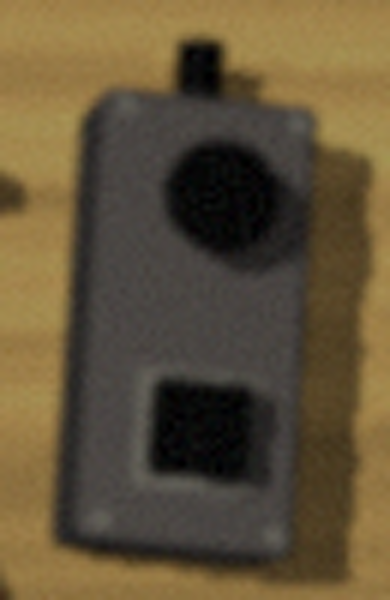

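View pics/sc_br.png

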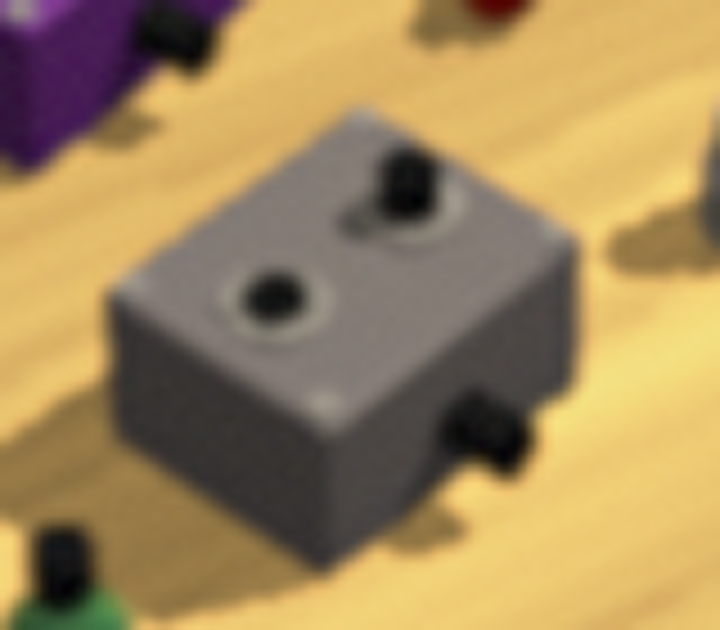

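View pics/sc_rk.png

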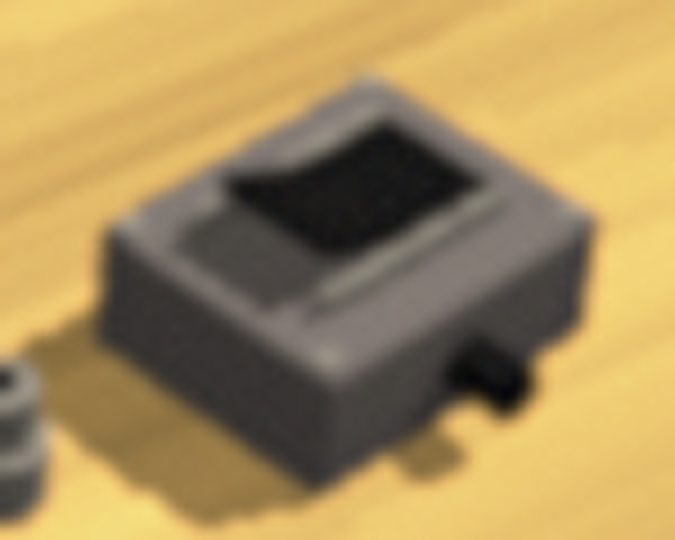

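The grey box has its popped plunger at top px (327.8,234.2), which casts a shadow; its neighbour at (350,228.7) is home. The rocker's raised end appears to be the one on the image right, which also casts a shadow. On the pendant, the key is at about (448.8,251). Next I'll check these against depth.

```bash
python3 - <<'E'
from h import *
np.set_printoptions(precision=4,suppress=True)
t=load('top'); s=load('scene')
print('popped depth',world(t,327.8,234.2),'z=.072',world(t,327.8,234.2,.072))
print('home',world(t,350,228.7),world(t,350,228.7,.061))
print('scene popped',world(s,270+408/9,220+165/9),world(s,270+408/9,220+165/9,.072))
print('scene home',world(s,270+275/9,220+295/9),world(s,270+275/9,220+295/9,.061))
def box(x0,y0,pts,z):
    P=np.array([world(t,x0+a,y0+b,z)[:2] for a,b in pts]); print('corners',P.tolist()); r=cv2.minAreaRect(P.astype(np.float32)*1000); print(P.mean(0),r)
box(305,200,[(8,21.5),(49.5,10),(59.5,43),(17,57)],.055)
print('rocker')
box(190,200,[(7,19.5),(55,12.5),(60,51),(12,57.5)],.044)
# profile along rocker
for u in np.arange(206,246,3): 
    v=235.5-(u-206)*0.08*1.0
    print(u,round(v,1),world(t,u,v))
print('pendant')
box(415,180,[(100/6,95/6),(52,19.),(48.2,92.),(10.5,90)],.046)
for n,p in dict(key=(415+202/6,180+428/6,.063),stop=(415+222/6,180+196/6,.070)).items(): print(n,world(t,p[0],p[1]),world(t,*p))
E
```

```text
popped depth [0.3726 0.0341 1.0441] z=.072 [0.5237 0.0137 0.072 ]
home [ 0.5368 -0.0347  0.0613] [ 0.5369 -0.0347  0.061 ]
scene popped [0.5283 0.0168 0.0704] [0.5298 0.0158 0.072 ]
scene home [ 0.546  -0.0342  0.0645] [ 0.5427 -0.0323  0.061 ]
corners [[0.5547725456736817, 0.04509444980545059], [0.5791841912233489, -0.0459150697460938], [0.5060979596555049, -0.06578752981120804], [0.47689145615084066, 0.026574721078525303]]
[ 0.5292 -0.01  ] ((528.0714111328125, -9.795364379882812), (80.02005004882812, 96.77542114257812), 15.015089988708496)
rocker
corners [[0.5644804958225328, 0.3000966354233674], [0.5788559705305871, 0.19490869482074266], [0.49324808019641553, 0.18308259939368968], [0.48040728795501475, 0.28702634796274873]]
[0.5292 0.2413] ((528.8642578125, 241.589599609375), (86.42083740234375, 106.2909927368164), 7.782138347625732)
206 235.5 [0.5288 0.2798 0.0427]
209 235.3 [0.5274 0.2704 0.0549]
212 235.0 [0.5287 0.2651 0.0495]
215 234.8 [0.5289 0.2583 0.0511]
218 234.5 [0.5298 0.2525 0.0478]
221 234.3 [0.5292 0.2445 0.0546]
224 234.1 [0.5297 0.2382 0.0543]
227 233.8 [0.5299 0.2314 0.0558]
230 233.6 [0.5299 0.2243 0.0587]
233 233.3 [0.5301 0.2176 0.0601]
236 233.1 [0.5304 0.2111 0.0606]
239 232.9 [0.5337 0.2076 0.0433]
242 232.6 [0.5339 0.2008 0.0447]
245 232.4 [0.5343 0.1942 0.0451]
pendant
corners [[0.6110146236724427, -0.21882813283055078], [0.6028611079163538, -0.2970274916321044], [0.4411553234490333, -0.27890217387974325], [0.4465873735541617, -0.19729978756568406]]
[ 0.5254 -0.248 ] ((524.7243041992188, -247.16363525390625), (81.69961547851562, 166.40992736816406), 83.60450744628906)
key [ 0.485  -0.246   0.0596] [ 0.4847 -0.245   0.063 ]
stop [ 0.5676 -0.2549  0.0697] [ 0.5676 -0.2548  0.07  ]
```

```bash
python3 - <<'E'
from h import *
np.set_printoptions(precision=4,suppress=True)
t=load('top'); s=load('scene')
P=[world(s,270+a/9,220+b/9,.055)[:2] for a,b in [(113,288),(362,110),(578,240),(328,425)]]
print('br scene',np.mean(P,0),P)
P=[world(s,355+a/9,190+b/9,.044)[:2] for a,b in [(107,225),(370,75),(592,215),(335,370)]]
print('rk scene',np.mean(P,0),P)
K=t['camera_matrix'];Ti=np.linalg.inv(t['camera_from_world'])
v,u=np.mgrid[:480,:640];z=t['z_map'];ok=z>0
p=np.stack([(u-K[0,2])/K[0,0]*z,-(v-K[1,2])/K[1,1]*z,-z,np.ones_like(z)],-1)@Ti.T
hi=ok&(p[...,2]>.1)
for y in np.arange(-.7,.5,.1):
  print(round(y,1),[ (round(float(p[...,2][m].max()),2) if (m:=hi&(abs(p[...,1]-y)<.05)&(abs(p[...,0]-x)<.05)).sum()>5 else 0) for x in np.arange(.1,1,.1)])
crop(s,'sc_pd.png',175,255,255,345,8)
E
```

```text
br scene [ 0.5368 -0.0075] [array([ 0.5125, -0.0621]), array([0.4886, 0.0278]), array([0.5617, 0.047 ]), array([ 0.5844, -0.0428])]
rk scene [0.5335 0.2453] [array([0.499 , 0.1871]), array([0.4854, 0.2899]), array([0.5683, 0.3021]), array([0.5815, 0.202 ])]
-0.7 [0, 0, 0, 0, 0, 0, 0, 0, 0]
-0.6 [0.12, 0.12, 0.13, 0.19, 0.22, 0.22, 0.19, 0.19, 0]
-0.5 [0, 0.13, 0, 0.19, 0.22, 0.23, 0.2, 0, 0]
-0.4 [0, 0, 0, 0, 0.19, 0.19, 0, 0, 0]
-0.3 [0, 0, 0, 0, 0, 0, 0, 0.12, 0.12]
-0.2 [0, 0, 0, 0, 0, 0, 0, 0.12, 0.12]
-0.1 [0, 0, 0, 0, 0, 0, 0, 0.13, 0.12]
-0.0 [0.24, 0, 0, 0, 0, 0, 0, 0.13, 0.13]
0.1 [0, 0, 0, 0, 0, 0, 0, 0.13, 0.12]
0.2 [0, 0, 0, 0, 0, 0, 0, 0, 0]
0.3 [0, 0, 0, 0, 0, 0, 0, 0, 0]
0.4 [0, 0, 0, 0, 0, 0, 0.26, 0.26, 0]
```

View pics/sc_pd.png

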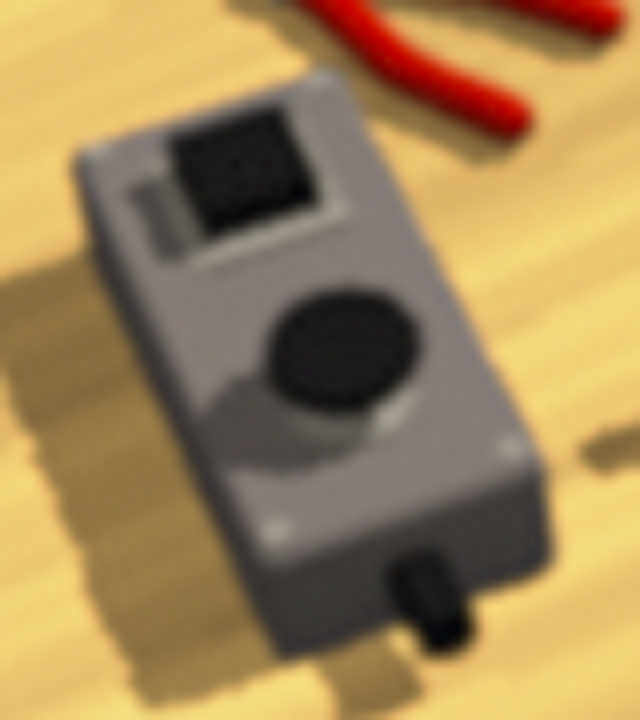

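Emit:
apply_moves:
  targets:
    - [[0.0,0.01,0.03,0,0,0],[0.025,0.055,0,0,0,6],[0.025,0.055,0,0,0,6],[0.025,0.055,0,0,0,6],[0.025,0.055,0,0,0,6],[0.025,0.055,0,0,0,6],[0.025,0.055,0,0,0,6],[0.025,0.055,-0.02,0,0,6],[0.025,0.055,-0.03,0,0,6],[0.025,0.055,-0.03,0,0,6],[0.025,0.055,-0.03,0,0,6],[0.01,0.047,-0.02,0,0,6]]
  gripper: 1
  newtons: 20

```text
t: 1.6
position: [0.5209, 0.0032, 0.1281]
orientation: [-0.001, 0.704, 0.71, -0.0]
wrist_force: [-0.4, 0.0, -0.2]
width: 0.0007
```

Emit:
apply_moves:
  targets:
    - [[0,0,0,0,0,0],[0,0,0,0,0,0]]

```text
t: 1.85
position: [0.5205, 0.0005, 0.1294]
orientation: [-0.0, 0.706, 0.708, -0.0]
wrist_force: [0.1, -0.7, 0.5]
width: 0.0005
```

```bash
python3 - <<'E'
from h import *
np.set_printoptions(precision=4,suppress=True)
d=grab('scene'); crop(d,'sc1.png',260,190,360,265,8); d=grab('top'); crop(d,'top1.png',290,180,390,255,8)
o=readout.observe(); print(o['position'],o['wrist_force'],o['joint_pos'])
p=np.r_[o['position'],1]
for n in('scene','top'):
    q=load(n); c=q['camera_from_world']@p; K=q['camera_matrix']; print(n, K[0,0]*c[0]/-c[2]+K[0,2], K[1,1]*c[1]/c[2]+K[1,2])
E
```

```text
[ 0.5208 -0.0004  0.1299] [-0.0835 -0.2072  0.667 ] [ 0.413   0.1865 -0.547   1.8702  0.1085  1.1137 -0.173 ]
scene 306.95157702806597 219.3175098841819
top 335.38011653265886 231.11365285103696
```

View pics/sc1.png

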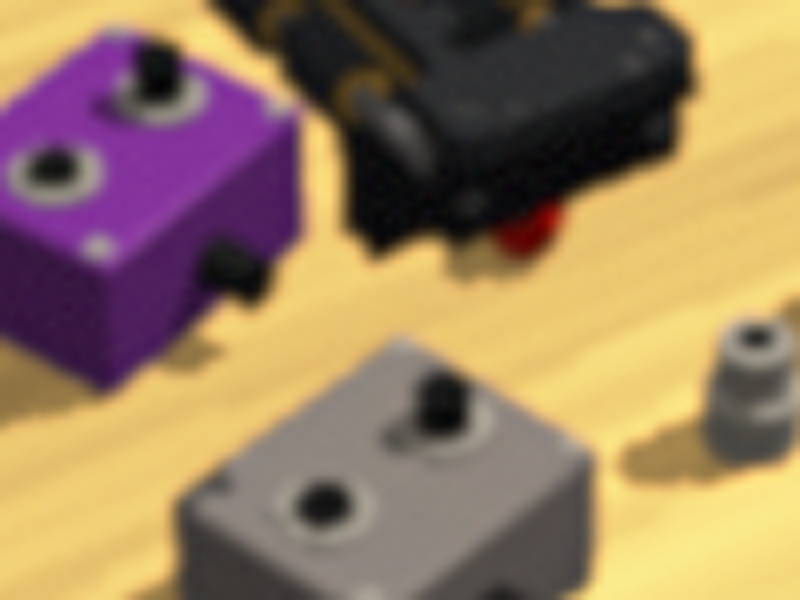

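View pics/top1.png

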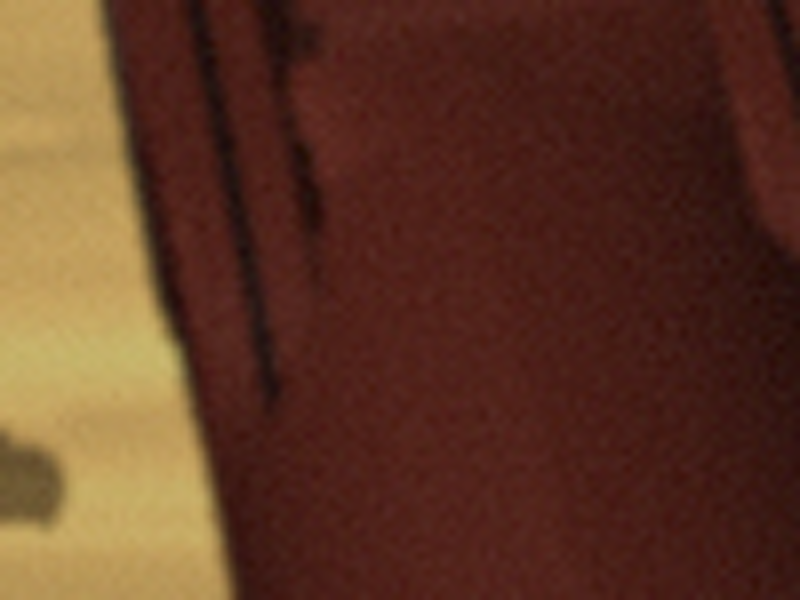

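The gripper body hides the fingertip in both views (the arm blocks the top view too), but the predicted tip pixel is consistent with the scene picture. The tolerances are wide, so I'll descend and watch the force.

Emit:
apply_moves:
  targets:
    - [[0.005,0.015,0,0,0,0],[0,0,-0.02,0,0,0],[0,0,-0.02,0,0,0],[0,0,-0.01,0,0,0],[0,0,0,0,0,0]]

```text
t: 2.58
position: [0.5255, 0.0163, 0.0793]
orientation: [-0.0, 0.706, 0.708, -0.0]
wrist_force: [-0.2, -0.0, 0.2]
width: 0.0001
```

Emit:
apply_moves:
  targets:
    - [[0,0,-0.006,0,0,0],[0,0,-0.004,0,0,0],[0,0,-0.004,0,0,0],[0,0,0,0,0,0]]

```text
t: 3.08
position: [0.5257, 0.0161, 0.0654]
orientation: [-0.0, 0.706, 0.708, -0.0]
wrist_force: [-0.3, 0.2, -0.4]
width: 0.0004
```

```bash
python3 - <<'E'
from h import *
d=grab('scene'); crop(d,'sc2.png',260,190,360,265,8)
o=readout.observe(); print(o['position'],o['wrist_force'])
E
```

```text
[0.52558515 0.01613209 0.0653693 ] [-0.0269389   0.00543875  0.30014062]
```

View pics/sc2.png

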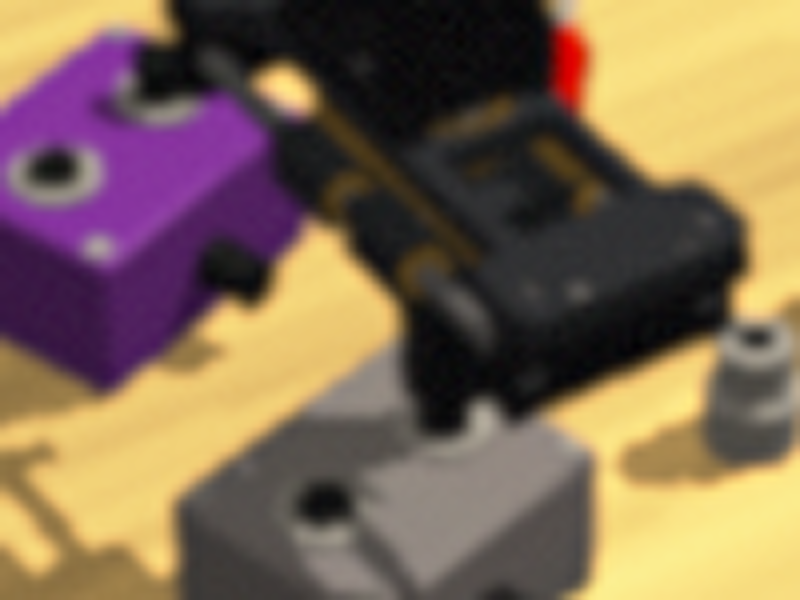

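The fingertip is on the plunger at crop (445,420), above the far collar. I'll push on.

Emit:
apply_moves:
  targets:
    - [[0,0,-0.003,0,0,0],[0,0,-0.002,0,0,0],[0,0,0,0,0,0]]

```text
t: 3.5
position: [0.5257, 0.0162, 0.0613]
orientation: [0.0, 0.706, 0.708, -0.0]
wrist_force: [-5.7, -0.8, 14.9]
width: 0.0002
```

Emit:
apply_moves:
  targets:
    - [[0,0,-0.002,0,0,0],[0,0,0,0,0,0]]

```text
t: 3.75
position: [0.5258, 0.0162, 0.0611]
orientation: [0.001, 0.706, 0.708, -0.0]
wrist_force: [-14.4, -1.7, 34.8]
width: 0.0004
```

Emit:
apply_moves:
  targets:
    - [[0,0,0.02,0,0,0],[0,0,0.04,0,0,0],[0.002,0.05,0.01,0,0,2],[0.002,0.05,0,0,0,2],[0.002,0.05,0,0,0,2],[0.002,0.05,0,0,0,2],[0,0,0,0,0,0],[0,0,0,0,0,0]]

```text
t: 4.75
position: [0.5336, 0.2157, 0.128]
orientation: [-0.0, 0.655, 0.756, -0.0]
wrist_force: [-0.1, -0.7, 0.0]
width: 0.0008
```

```bash
python3 - <<'E'
from h import *
d=grab('scene'); crop(d,'sc3.png',260,180,440,300,4.4); d=grab('top');crop(d,'top3.png',180,160,480,285,2.6)
o=readout.observe(); print(o['position'],o['wrist_force'],o['joint_pos'])
for (u,v) in [(270+408/9,220+165/9+2),(270+408/9,220+165/9+3)]: print(world(d:=load('scene'),u,v))
E
```

```text
[0.53398627 0.214601   0.12821588] [-0.50124553 -0.12855984 -0.57195226] [ 0.10395559  0.32660537 -0.67189116  1.73864758  0.22085119  1.15366738
 -0.49100594]
[0.52771634 0.01710638 0.06366573]
[0.52546864 0.01852318 0.0581958 ]
```

View pics/sc3.png

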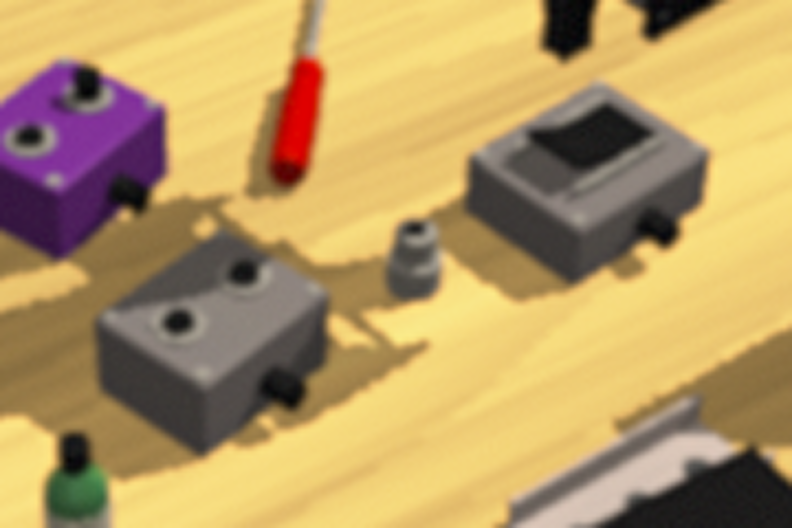

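View pics/top3.png

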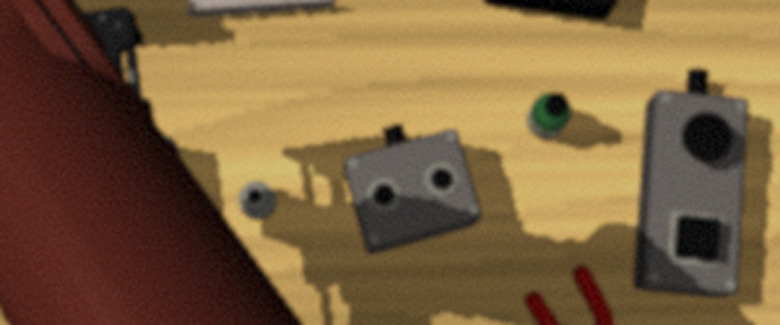

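Both grey plungers now sit alike, at crop (243,272) and (178,321), so the breaker is home and nothing else has moved. Next is the raised rocker half, whose end is at crop (530,135)–(580,170).

```bash
python3 - <<'E'
from h import *
o=readout.observe(); p=np.r_[o['position'],1]; q=load('scene'); c=q['camera_from_world']@p; K=q['camera_matrix']; u,v= K[0,0]*c[0]/-c[2]+K[0,2], K[1,1]*c[1]/c[2]+K[1,2]
print(u,v,'crop',(u-260)*4.4,(v-180)*4.4)
E
```

```text
386.82995142422146 191.31852081593195 crop 558.0517862665745 49.801491590100575
```

Emit:
apply_moves:
  targets:
    - [[0,0.007,0,0,0,0],[0,0,-0.03,0,0,0],[0,0,-0.02,0,0,0],[0,0,-0.008,0,0,0],[0,0,0,0,0,0]]

```text
t: 5.48
position: [0.5336, 0.2231, 0.0703]
orientation: [-0.0, 0.655, 0.756, -0.0]
wrist_force: [0.5, 0.0, 0.3]
width: 0.0003
```

```bash
python3 - <<'E'
from h import *
d=grab('scene'); crop(d,'sc4.png',355,170,435,240,9)
E
```

```text
(no output)
```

View pics/sc4.png

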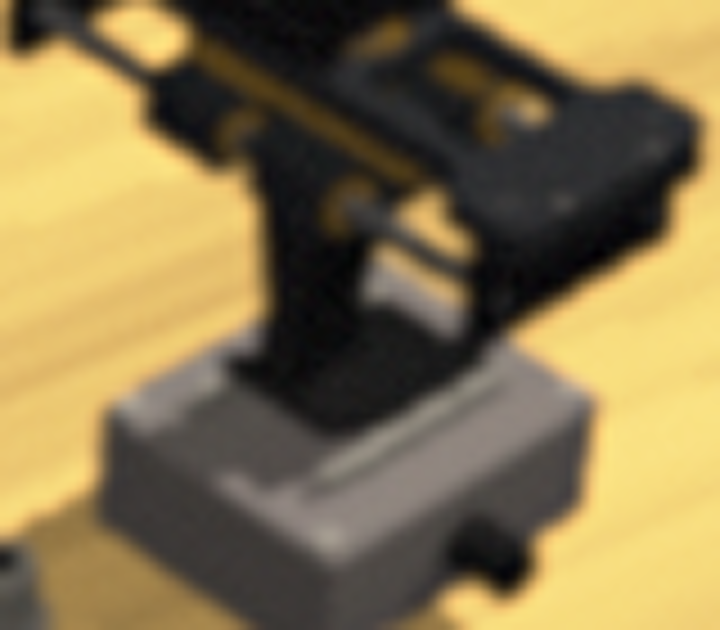

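The tip, at crop (310,365), is above the raised half near its outer end. I'll press now.

Emit:
apply_moves:
  targets:
    - [[0,0,-0.006,0,0,0],[0,0,-0.006,0,0,0],[0,0,-0.004,0,0,0],[0,0,0,0,0,0]]

```text
t: 6.02
position: [0.5335, 0.2231, 0.0541]
orientation: [-0.0, 0.655, 0.756, -0.0]
wrist_force: [0.0, 0.1, 0.1]
width: 0.0003
```

Emit:
apply_moves:
  targets:
    - [[0,0,-0.002,0,0,0],[0,0,-0.001,0,0,0],[0,0,0,0,0,0]]

```text
t: 6.4
position: [0.5336, 0.2232, 0.0524]
orientation: [0.0, 0.655, 0.756, -0.0]
wrist_force: [-3.9, -1.9, 11.2]
width: 0.0004
```

Emit:
apply_moves:
  targets:
    - [[0,0,-0.002,0,0,0],[0,0,0,0,0,0]]

```text
t: 6.65
position: [0.5337, 0.2233, 0.052]
orientation: [0.001, 0.655, 0.756, -0.0]
wrist_force: [-10.8, -6.1, 29.2]
width: 0.0002
```

Emit:
apply_moves:
  targets:
    - [[0,0,0.02,0,0,0],[0,0,0.05,0,0,0],[0,-0.05,0,0,0,-2],[0,-0.05,0,0,0,-2],[0,-0.05,0,0,0,-2],[0,-0.05,0,0,0,-2],[0,-0.05,0,0,0,-2],[0,-0.05,0,0,0,-2],[0,0,0,0,0,0]]

```text
t: 7.78
position: [0.5334, -0.0816, 0.1196]
orientation: [0.0, 0.732, 0.681, -0.001]
wrist_force: [0.1, 0.5, 0.9]
width: 0.0006
```

```bash
python3 - <<'E'
from h import *
np.set_printoptions(precision=4,suppress=True)
d=grab('scene'); crop(d,'sc5.png',175,180,435,345,3); crop(d,'sc5r.png',355,190,430,250,9);d=grab('top');crop(d,'top5.png',180,160,480,285,2.6)
o=readout.observe(); print(o['position'],o['wrist_force'],o['joint_pos'])
for u in np.arange(206,246,3): print(u,world(d,u,235.5-(u-206)*.08))
E
```

```text
[ 0.5338 -0.0767  0.1198] [ 0.4903 -0.0209 -0.2385] [ 0.509   0.2305 -0.5048  1.8402  0.1236  1.1016 -0.1073]
206 [0.5256 0.2748 0.0633]
209 [0.5265 0.269  0.0606]
212 [0.527  0.2626 0.0603]
215 [0.5275 0.2563 0.0599]
218 [0.5285 0.2507 0.0563]
221 [0.5298 0.2453 0.051 ]
224 [0.5299 0.2384 0.0531]
227 [0.5307 0.2324 0.0508]
230 [0.531  0.2257 0.0517]
233 [0.5317 0.2195 0.0499]
236 [0.532  0.2128 0.0509]
239 [0.5339 0.2079 0.0416]
242 [0.5337 0.2007 0.0457]
245 [0.5343 0.1943 0.0448]
```

View pics/sc5.png

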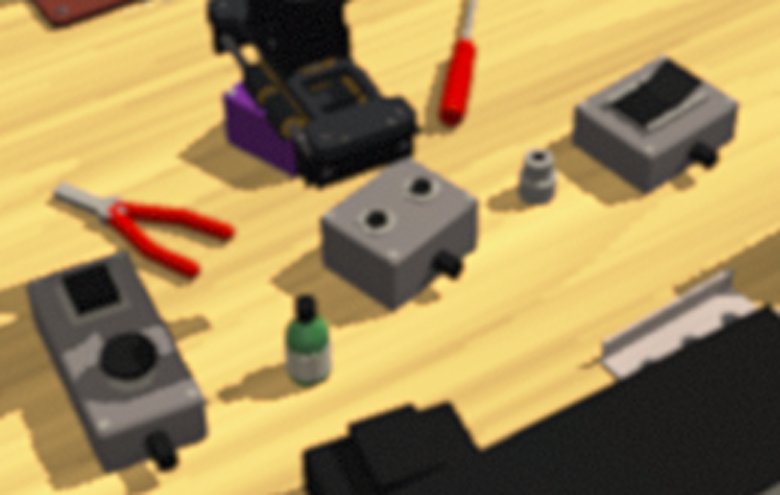

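View pics/sc5r.png

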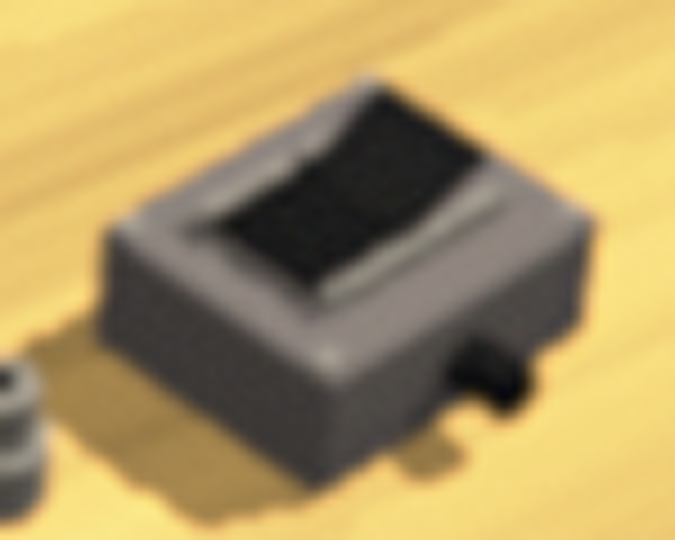

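View pics/top5.png

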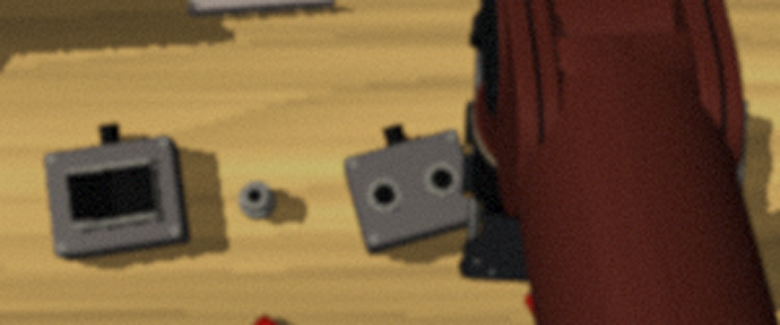

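The rocker's former raised half is now level at z ≈ 51 mm and the other half is up. Now the start key.

```bash
python3 - <<'E'
from h import *
np.set_printoptions(precision=4,suppress=True)
s=load('scene')
P=[world(s,175+a/8,255+b/8,.063) for a,b in [(172,145),(288,108),(318,185),(205,230)]]; print(P,np.mean(P,0))
print('stop',world(s,175+345/8,255+345/8,.070))
E
```

```text
[array([ 0.4768, -0.2579,  0.063 ]), array([ 0.4808, -0.2251,  0.063 ]), array([ 0.5123, -0.2312,  0.063 ]), array([ 0.5113, -0.264 ,  0.063 ])] [ 0.4953 -0.2445  0.063 ]
stop [ 0.5759 -0.2532  0.07  ]
```

Emit:
apply_moves:
  targets:
    - [[-0.015,-0.055,0,0,0,-1],[-0.015,-0.055,0,0,0,-1],[-0.015,-0.055,0,0,0,-1],[0,0,-0.01,0,0,0],[0,0,0,0,0,0],[0,0,0,0,0,0]]

```text
t: 8.62
position: [0.4897, -0.2396, 0.1098]
orientation: [-0.0, 0.747, 0.665, 0.0]
wrist_force: [-0.5, -0.2, -0.2]
width: 0.0001
```

```bash
python3 - <<'E'
from h import *
d=grab('scene'); crop(d,'sc6.png',165,225,265,325,7)
o=readout.observe(); print(o['position'],o['wrist_force'],o['joint_pos'])
E
```

```text
[ 0.48967732 -0.23992549  0.10986586] [1.02329629 0.07816185 0.82099184] [ 0.71875432  0.23910634 -0.39019455  1.84112591  0.10175037  1.08052437
  0.17555054]
```

View pics/sc6.png

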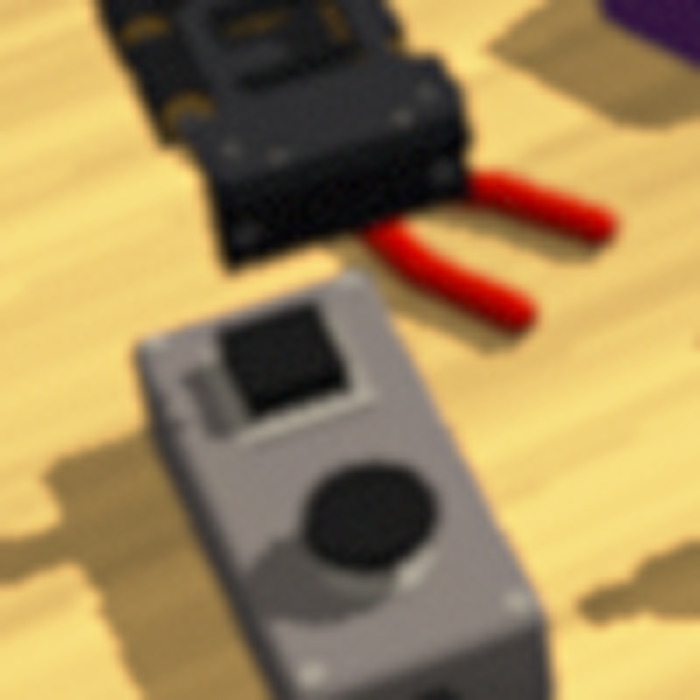

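Emit:
apply_moves:
  targets:
    - [[0,-0.005,-0.01,0,0,0],[0,0,-0.02,0,0,0],[0,0,-0.012,0,0,0],[0,0,0,0,0,0]]

```text
t: 9.18
position: [0.4881, -0.2464, 0.0664]
orientation: [-0.001, 0.748, 0.664, -0.0]
wrist_force: [-0.1, 1.2, -0.4]
width: 0.0002
```

```bash
python3 - <<'E'
from h import *
d=grab('scene'); crop(d,'sc7.png',165,225,265,325,7)
o=readout.observe(); print(o['position'],o['wrist_force'])
E
```

```text
[ 0.4886341  -0.24662674  0.0672685 ] [-0.15889513  0.41302974 -0.19480136]
```

View pics/sc7.png

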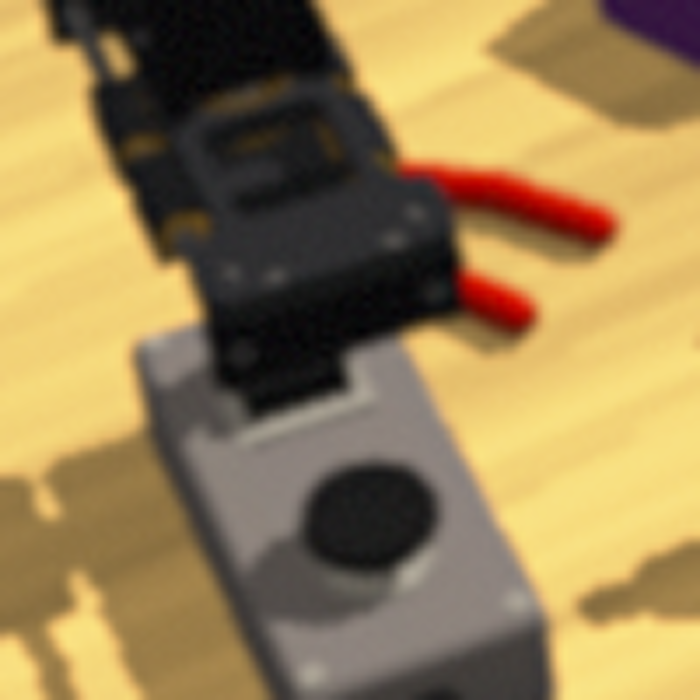

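Emit:
apply_moves:
  targets:
    - [[0,0,-0.004,0,0,0],[0,0,-0.004,0,0,0],[0,0,-0.002,0,0,0],[0,0,0,0,0,0]]

```text
t: 9.72
position: [0.4893, -0.2471, 0.0579]
orientation: [0.001, 0.748, 0.664, 0.0]
wrist_force: [1.8, -1.0, 3.7]
width: 0.0004
```

Emit:
apply_moves:
  targets:
    - [[0,0,-0.001,0,0,0],[0,0,0,0,0,0]]

```text
t: 9.98
position: [0.4893, -0.2471, 0.0569]
orientation: [0.001, 0.748, 0.664, 0.0]
wrist_force: [3.2, -1.0, 5.1]
width: 0.0004
```

Emit:
apply_moves:
  targets:
    - [[0.0005,0,-0.001,0,0,0],[0,0,0,0,0,0]]

```text
t: 10.22
position: [0.4893, -0.247, 0.0556]
orientation: [0.0, 0.748, 0.664, 0.0]
wrist_force: [3.4, -1.9, 5.2]
width: 0.0003
```

Emit:
apply_moves:
  targets:
    - [[0,0,-0.001,0,0,0],[0,0,0,0,0,0]]

```text
t: 10.48
position: [0.4894, -0.2471, 0.0553]
orientation: [0.0, 0.748, 0.664, -0.0]
wrist_force: [-1.3, -0.3, 13.1]
width: 0.0004
```

The key has bottomed at about 55 mm, with the force jumping from 5 to 13 N. I'll hold it, then release straight up.

Emit:
apply_moves:
  targets:
    - [[0,0,-0.0005,0,0,0],[0,0,0,0,0,0],[0,0,0,0,0,0],[0,0,0,0,0,0],[0,0,0,0,0,0],[0,0,0,0,0,0]]

```text
t: 11.22
position: [0.4894, -0.2471, 0.0552]
orientation: [0.0, 0.748, 0.664, -0.0]
wrist_force: [-2.2, 0.9, 17.6]
width: 0.0005
```

Emit:
apply_moves:
  targets:
    - [[0,0,0.004,0,0,0],[0,0,0.008,0,0,0],[0,0,0.03,0,0,0],[0,0,0.04,0,0,0],[0,0.05,0.02,0,0,0],[-0.02,0.05,0,0,0,0],[-0.03,0.05,0,0,0,0],[0,0,0,0,0,0],[0,0,0,0,0,0]]

```text
t: 12.35
position: [0.4386, -0.0971, 0.1558]
orientation: [-0.0, 0.748, 0.664, -0.0]
wrist_force: [-0.2, 0.1, -0.2]
width: 0.0002
```

```bash
python3 - <<'E'
from h import *
np.set_printoptions(precision=4,suppress=True)
d=grab('scene'); crop(d,'sc8.png',175,180,435,345,3); crop(d,'sc8p.png',175,255,255,345,8); d=grab('top');crop(d,'top8.png',0,0,640,480,1.25)
o=readout.observe(); print(o['t'],o['position'],o['wrist_force'])
for u,v in [(448.7,251.3),(452,212.7)]: print(world(d,u,v))
E
```

```text
12.45 [ 0.4391 -0.0977  0.1558] [ 0.3764  0.3421 -0.4585]
[ 0.4264 -0.0999  0.5732]
[ 0.4696 -0.1097  0.5593]
```

View pics/sc8.png

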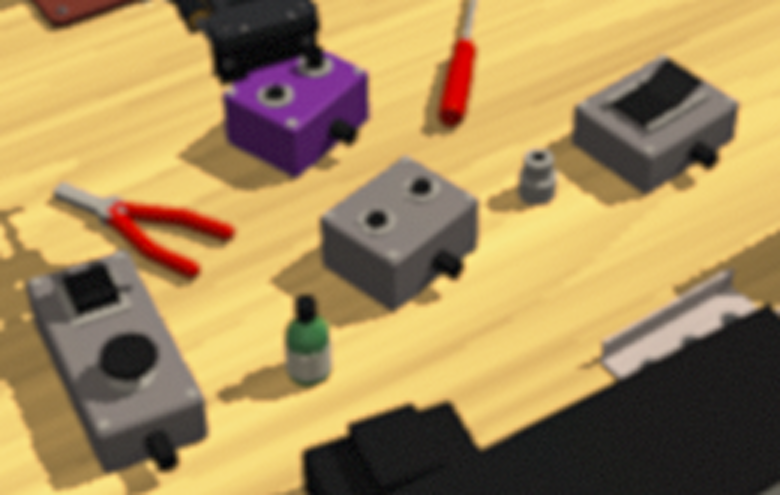

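View pics/sc8p.png

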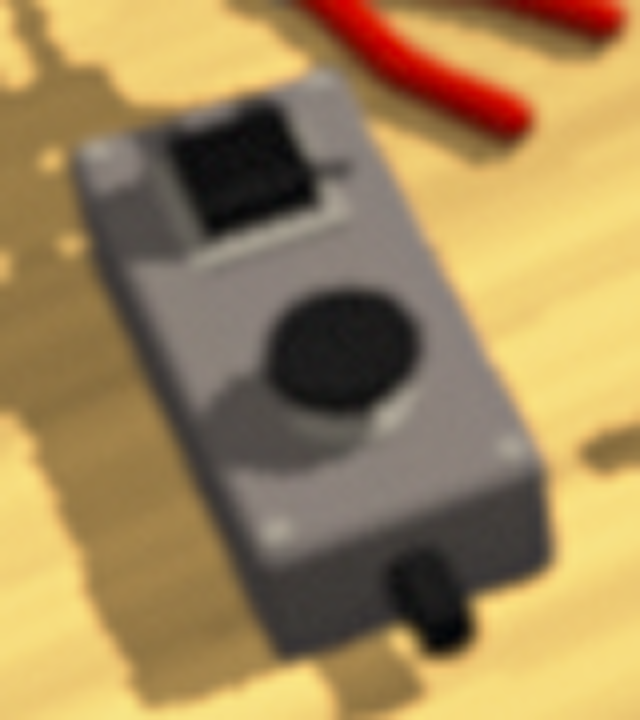

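View pics/top8.png

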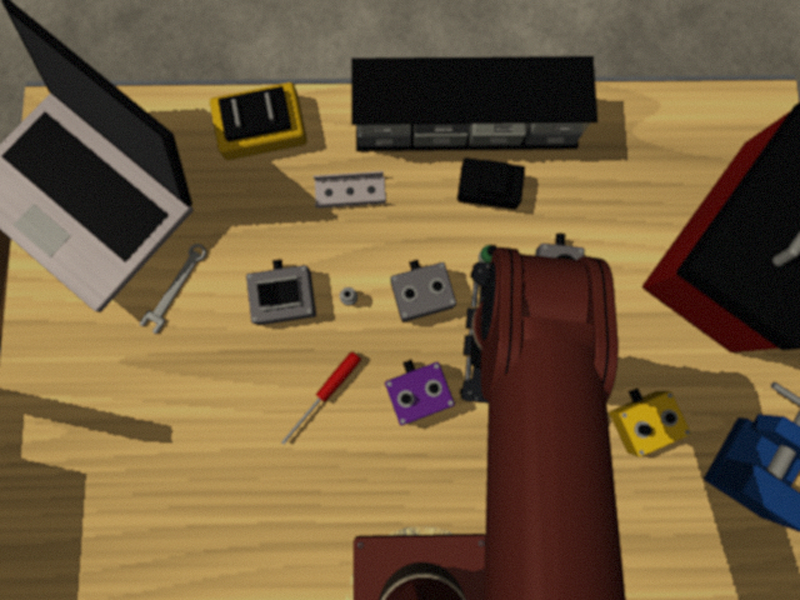

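The pendant's corners and mushroom are at the same pixels as before. The key is back up, both grey plungers look alike, the rocker is flipped, and the arm is clear of everything. Handing in.

```bash
python3 -c "
from bench import workorder; print(workorder.hand_in())"
```

```text
the job is handed in; nothing more can be done
None
```

I did the three presses in the order asked, with closed fingertips, and handed the job in at about 12.5 s of robot time; hand-in gave no verdict.

- **Breaker:** I pushed the grey box's popped plunger to its stop, with the tip at 61 mm and about 35 N. In the pictures it now looks the same as its neighbour.
- **Rocker:** I pressed the raised half to its stop, with the tip at 52 mm and about 29 N. Depth afterwards showed that half level at about 51 mm and the other half up.
- **Start key:** I pressed it to its stop, with the tip at about 55 mm and up to 18 N. I held it for about 0.75 s, and the last scene picture shows it back up.

In the scene camera the pendant is at the same pixels as before. The stop mushroom looks unchanged, and I saw no other object moved. At hand-in the gripper was clear of everything, at about 156 mm height.

Two checks were weaker than I wanted:
- **Camera disagreement:** the two cameras differed by 4–10 mm on x positions, so I aimed between them, and the contact heights matched the expected stops.
- **Blocked top view:** at the end the arm hid the pendant from the top camera, so its final check rests on the scene camera alone.

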